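# Finish the pyramid of tea tins

### The job

Finish the pyramid of tea tins in the three-groove tray: take the three fat tins from the four-groove tray, lay two of them in the two gaps on top of the bottom row and the third in the gap on top of those two, all lying the same way as the bottom row with their ends roughly in line. Leave the slim tin in the four-groove tray, keep the bottom row in its grooves, and do not shift or tip over the other things on the table.

Things in the scene. Friction and masses are not known exactly. Their poses are not given: they have to be found in the camera images.
- serve_tray: Three-groove grey tray, fixed, 140 (x) x 174 (y) x 12 mm. Origin: centre of underside. Grooves along x at y = -51, 0, 51 mm, floor 4 mm up, ribs 8 mm above it. Tin centres above the table: bottom row 28 mm, second layer 69 mm at y = -25.5 and 25.5 mm, top 109 mm at y = 0. Second-layer tins end up 3 mm apart, no room for a finger between: hold tins by their flat ends.
- stock_tray: Four-groove grey tray, fixed, on the other side from the three-groove tray, 140 (x) x 280 (y) x 12 mm. Origin: centre of underside. Grooves along x at y = -93, -31, 31, 93 mm, same floor and ribs. Holds three fat tins and one slim tin along the grooves, one to a groove, in any order.
- tin0: Tea tin lying on its side, 48 mm diameter, 62 mm long, flat ends, about 0.12 kg (varies): steel barrel with a 12 mm bamboo lid at one end. Origin at its centre, x along its axis (lid at +x). One of the three to be stacked; starts in the four-groove tray, centre 28 mm above the table, up to 12 mm off the groove's middle along it.
- tin1: Tea tin lying on its side, 48 mm diameter, 62 mm long, flat ends, about 0.12 kg (varies): steel barrel with a 12 mm bamboo lid at one end. Origin at its centre, x along its axis (lid at +x). One of the three to be stacked; starts in the four-groove tray, centre 28 mm above the table, up to 12 mm off the groove's middle along it.
- tin2: Tea tin lying on its side, 48 mm diameter, 62 mm long, flat ends, about 0.12 kg (varies): steel barrel with a 12 mm bamboo lid at one end. Origin at its centre, x along its axis (lid at +x). One of the three to be stacked; starts in the four-groove tray, centre 28 mm above the table, up to 12 mm off the groove's middle along it.
- base0: Tea tin lying on its side, 48 mm diameter, 62 mm long, flat ends, about 0.12 kg (varies): steel barrel with a 12 mm bamboo lid at one end. Origin at its centre, x along its axis (lid at +x). Bottom row of the pyramid, in the three-groove tray's groove at y = -51 mm; it stays there (it can shift or roll by a millimetre or so).
- base1: Tea tin lying on its side, 48 mm diameter, 62 mm long, flat ends, about 0.12 kg (varies): steel barrel with a 12 mm bamboo lid at one end. Origin at its centre, x along its axis (lid at +x). Bottom row of the pyramid, in the three-groove tray's groove at y = 0 mm; it stays there (it can shift or roll by a millimetre or so).
- base2: Tea tin lying on its side, 48 mm diameter, 62 mm long, flat ends, about 0.12 kg (varies): steel barrel with a 12 mm bamboo lid at one end. Origin at its centre, x along its axis (lid at +x). Bottom row of the pyramid, in the three-groove tray's groove at y = 51 mm; it stays there (it can shift or roll by a millimetre or so).
- slim_tin: Slim tin lying on its side in the four-groove tray, 36 mm diameter, 62 mm long, same materials, not wanted. Origin at its centre, x along its axis.
- bowl: White ceramic bowl, 124 mm across, 55 mm high, in the row along the back. Origin: centre of its underside.
- pitcher: Small glass pitcher with a handle, 86 mm across, 130 mm high, in the row along the back. Origin: centre of its underside.
- bamboo_lid: Round bamboo lid with a knob, 130 mm across, 34 mm high, lying in the row along the back. Origin: centre of its underside.
- tong: Green plastic tong, 205 mm long, 38 mm wide, 14 mm high, lying along x between the two trays. Origin: middle of its underside.
- tumbler: Drinking glass, 70 mm across, 95 mm high, to the right of the trays. Origin: centre of its underside.
There are look-alikes about, which are no part of the job. Leave any purple or yellow look-alike of the tin0 alone.

How it is judged:
By the outcome, as a careful person would: the job done as asked, in the order asked, and still so for the second after the job is handed in, with the robot touching nothing.
It also fails if it takes over 70 s, if anything falls off the work surface, if the arm or the gripper's body presses on something with over 40 N, if the wrist force passes 120 N, or if a joint passes its speed limit or range.

### The arm

A 6-joint arm with a two-finger parallel gripper is mounted at the origin on the work surface. World frame = base frame: x ahead of the robot, y to its left, z up, the work surface at z = 0. Lengths are in mm, angles in rad, forces in N, time in s.
With the tool pointing down it reaches from about 300 to 775 mm from the base axis. Payload 14.6 kg.
Tool frame: the origin (TCP) lies midway between the tips of the shut fingers; the grasp point (between the pads) lies manip.tcp_to_grasp behind it (manip.tcp_to_grasp is the distance from the TCP to the grasp point, in mm); x points along the fingers, z is the direction in which the jaws open and shut, and the axes are right-handed (so a half turn about x gives the same grasp; the last joint's range is limited). The gripper opens to 94 mm and grips with 3 to 60 N. Pads are 16 mm wide; open, the fingers measure 119 mm over their backs; the gripper's body (75 mm by 177 mm) begins 78 mm behind the grasp point.
Start: joints at [1.036, 0.3, 1.521, -0, 1.321, -0.067], TCP at [248.004, 490.901, 205.446] pointing down, gripper open.
Joint ranges: [-3.03, 3.03], [-0.79, 2.21], [0.23, 2.52], [-1.04, 4.18], [0, 3.07], [-2.55, 2.55]. Speed limits (rad/s): [2.22, 2.22, 2.57, 3.14, 3.14, 3.14].

### API

Orientations are given as [roll, pitch, yaw] about the fixed x, y, z axes, in that order (R = Rz(yaw) Ry(pitch) Rx(roll)).
In Python, from cell import manip gives the robot as it stands.
- The arm moves only by the shell command python3 -m jog 'ROWS' [FORCE]. ROWS is JSON, a list of rows, each an object of numbers: "grip": the opening, from 0 (shut) to 1 (fully open); "tx", "ty", "tz": the shift along the tool's x, y, z in units of 40 mm (1.0 is 40 mm); "turn": the turn about the tool's x in units of 6 degrees (1.0 is 6 degrees). In form: [{"grip": .., "tx": .., "ty": .., "tz": .., "turn": ..}, ...]. A call has 1 to 12 rows; each row is the pose to reach, as a shift and turn from the pose commanded when the call began, along the tool's axes at that moment; what a row does not reach only later rows make up. A row lasts 1/12 s, in which the tool goes at most 41.7 mm and 7.16 degrees, less where a joint would pass 70% of its speed; a pose out of reach is approached as far as the arm can. A call with a gripper value outside its range is refused whole. The fingers move at their own pace and stop on an object; FORCE is the grip in N (left out, the last holds). Time passes only in rows, so rows that repeat a pose let the fingers close. It gives the time, the measured TCP pose, the force and the opening at its end, in the units of the state.
- manip.read_state(): the state, without advancing time (a new reading comes with each control period).
- manip.camera(name): name is "scene" or "side" or "wrist"; returns a dict with "image" (400x640x3 uint8, red, green, blue), "fx", "fy", "cx", "cy" (pixels), "eye" and "attitude" of the camera in the world. Camera axes: x right, y up, looking along -z (the intrinsics and any distortion apply to the point x, -y, -z); pixel columns grow to the right and rows downward; lengths in mm; the calibration is good to about 2 mm. A picture is of the moment at which its call begins. There is no depth.
- manip.sign_off(): hands the job in, once; it reports no verdict.
The state is a dict: "clock": time; "joints": joint angles; "qd": joint speeds; "effort": joint torques, N m; "eef_pos": TCP position; "eef_rot": TCP orientation; "wrist_force": force on the tool from outside, world axes, zero at the start; "moment": the same for the moment, N m; "finger_gap": finger opening in mm.
Only numpy, scipy, OpenCV 4.12 (cv2) and the standard library are available. Lean on these libraries where they do the work, as an engineer would, in place of code of your own. Each camera call takes 0.05 s, during which the arm holds its last target. There are 200 camera calls.

## Working session

There is one attempt and no reset: what is moved stays moved. The work goes in short steps, Python scripts to look and compute and a shell command to move; the robot and the scene stay as the last step left them, time stands still between calls to the robot, and variables do not carry over. Pictures are saved under pics/ and viewed, about 8 in all and at most 12, crops included, and the job is handed in when it is done.

```bash
mkdir -p pics; ls; python3 - <<'E'
from cell import manip
import cv2
print(manip.read_state(), manip.tcp_to_grasp)
for n in("scene","side"):
    c=manip.camera(n); cv2.imwrite(f"pics/{n}0.png",c["image"][:,:,::-1]); print({k:v for k,v in c.items() if k!="image"})
E
```

```text
pics
{'clock': 0.0, 'joints': array([ 1.03637282e+00,  3.00492612e-01,  1.52161441e+00,  2.57329158e-05,
        1.32070485e+00, -6.66180012e-02]), 'qd': array([-7.76174724e-04, -9.09742773e-05, -7.89185510e-04,  4.42587813e-04,
       -4.50694362e-04, -6.05751802e-04]), 'effort': array([-5.38113436e-04, -5.31809449e+01, -3.52719498e+01,  7.06688385e-02,
        2.44615262e-02, -1.13250030e-04]), 'eef_pos': array([247.8740635 , 490.66514524, 204.86043593]), 'eef_rot': array([ 3.0545344 ,  1.56957685, -2.12566647]), 'wrist_force': array([ 0.46525351, -0.05615832, -0.23629513]), 'moment': array([ 0.06519542,  0.00876032, -0.03182136]), 'finger_gap': 94.06557635356887} 18.8
{'fx': 450.84531265277485, 'fy': 450.84531265277485, 'cx': 318.9884506590785, 'cy': 196.43043583552836, 'eye': array([1087.02206823,  239.08213713, 1016.36645804]), 'attitude': array([0.55552455, 0.0087707 , 2.09754973])}
{'fx': 467.58021497925097, 'fy': 467.58021497925097, 'cx': 313.66397408335047, 'cy': 196.8024362395475, 'eye': array([ -78.57514426, -929.31494303,  766.83804001]), 'attitude': array([ 0.97098396, -0.01006579, -0.62609411])}
```

View pics/scene0.png

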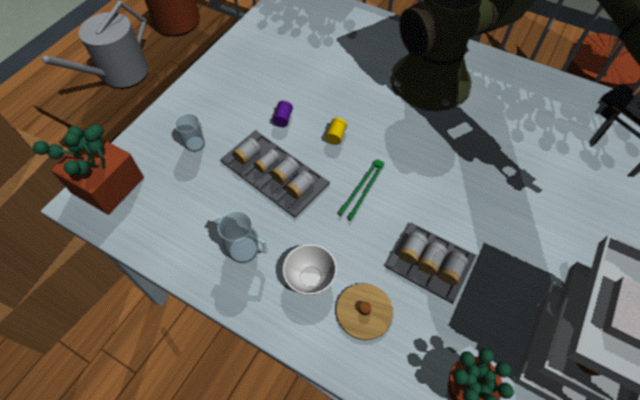

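View pics/side0.png

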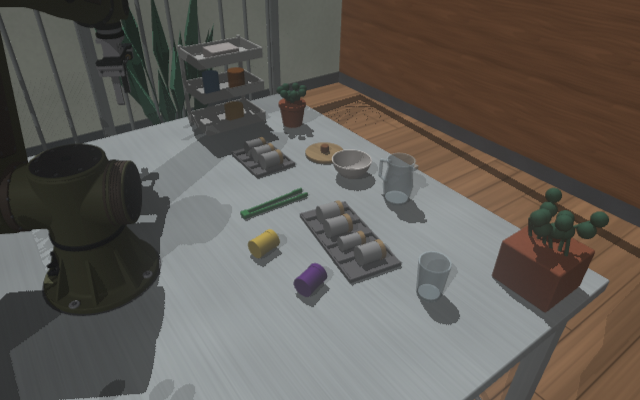

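Scene view: stock tray is near pixel (275,172) with the slim tin second from the left at (267,158). Serve tray with the bottom row is near (432,260), and the tong at (362,190) lies between them. The side view agrees, with the stock tray at (350,237) and the serve tray at (263,156).

```bash
cat > h.py <<'E'
from cell import manip
import cv2, numpy as np
from scipy.spatial.transform import Rotation as Ro
def shot(n,f=None):
    c=manip.camera(n)
    if f: cv2.imwrite(f"pics/{f}.png",c["image"][:,:,::-1])
    c["R"]=Ro.from_euler("xyz",c["attitude"]).as_matrix(); return c
def cast(c,uv,z):
    uv=np.atleast_2d(uv).astype(float)
    d=np.c_[(uv[:,0]-c["cx"])/c["fx"],-(uv[:,1]-c["cy"])/c["fy"],-np.ones(len(uv))]@c["R"].T
    return c["eye"]+d*((z-c["eye"][2])/d[:,2])[:,None]
def proj(c,P):
    p=(np.atleast_2d(P)-c["eye"])@c["R"]
    return np.c_[c["cx"]-c["fx"]*p[:,0]/p[:,2],c["cy"]+c["fy"]*p[:,1]/p[:,2]]
def totool(dw):   # world vector -> tool axes in units of 40 mm
    return Ro.from_euler("xyz",manip.read_state()["eef_rot"]).as_matrix().T@np.array(dw)/40
E
python3 - <<'E'
from h import *
c=shot("scene")
for n,q in(("stock",[(258,131),(329,182),(294,215),(221,160)]),("serve",[(410,223),(480,254),(459,301),(386,266)])):
    P=cast(c,q,10)[:,:2]; print(n,P.round(),"c",P.mean(0).round())
    (r:=cv2.minAreaRect(P.astype(np.float32))); print(r)
print("tins",cast(c,[(247,151),(267,159),(285,167),(300,184),(413,246),(433,256),(454,265)],40).round())
print("others bowl/tong/lid/pitcher/yellow",cast(c,[(309,272),(362,190),(364,312),(240,245),(336,130),(195,145)],0).round())
print(Ro.from_euler("xyz",manip.read_state()["eef_rot"]).as_matrix().round(3))
E
```

```text
stock [[ 447. -348.]
 [ 499.  -82.]
 [ 632. -110.]
 [ 584. -378.]] c [ 540. -229.]
((541.349609375, -230.10440063476562), (273.859619140625, 140.51614379882812), 78.91715240478516)
serve [[505. 157.]
 [499. 339.]
 [635. 337.]
 [641. 155.]] c [570. 247.]
((569.9962768554688, 246.94808959960938), (136.29644775390625, 187.98011779785156), 1.7624237537384033)
tins [[ 539. -316.   40.]
 [ 535. -254.   40.]
 [ 533. -198.   40.]
 [ 559. -135.   40.]
 [ 576.  191.   40.]
 [ 576.  242.   40.]
 [ 573.  293.   40.]]
others bowl/tong/lid/pitcher/yellow [[ 743.    1.    0.]
 [ 471.    4.    0.]
 [ 764.  160.    0.]
 [ 767. -185.    0.]
 [ 324. -157.   -0.]
 [ 573. -481.    0.]]
[[-0.    -0.893  0.451]
 [-0.001  0.451  0.893]
 [-1.     0.    -0.001]]
```

```bash
python3 -m jog '[{"tx":-1.1,"ty":-7.3,"tz":-6.4,"turn":6.2},{"tx":-1.1,"ty":-7.3,"tz":-6.4,"turn":6.2},{"tx":-1.1,"ty":-7.3,"tz":-6.4,"turn":6.2},{"tx":-1.1,"ty":-7.3,"tz":-6.4,"turn":6.2},{"tx":-1.1,"ty":-7.3,"tz":-6.4,"turn":6.2},{"tx":-1.1,"ty":-7.3,"tz":-6.4,"turn":6.2},{"tx":-1.1,"ty":-7.3,"tz":-6.4,"turn":6.2},{"tx":-1.1,"ty":-7.3,"tz":-6.4,"turn":6.2},{"tx":-1.1,"ty":-7.3,"tz":-6.4,"turn":6.2},{"tx":-1.1,"ty":-7.3,"tz":-6.4,"turn":6.2},{"tx":-1.1,"ty":-7.3,"tz":-6.4,"turn":6.2},{"tx":-1.1,"ty":-7.3,"tz":-6.4,"turn":6.2}]'; cat >> h.py <<'E'
def go(P,jaw):   # shift and turn to bring the TCP to P with the jaws along heading jaw (deg)
    s=manip.read_state(); M=Ro.from_euler("xyz",s["eef_rot"]).as_matrix()
    h=np.degrees(np.arctan2(M[1,2],M[0,2])); t=(h-jaw+90)%180-90
    print("now",s["eef_pos"].round(1),"jaw",h.round(1),"j6",s["joints"][5].round(2),"F",s["wrist_force"].round(1),"gap",s["finger_gap"].round(1))
    print("tx ty tz",totool(np.array(P)-s["eef_pos"]).round(2),"turn",(t/6).round(2))
E
python3 -c "
from h import *
go([520,-229,250],-11)"
```

```text
$[0]: bad value
Traceback (most recent call last):
  File "h.py", line 20, in go
    print("now",s["eef_pos"].round(1),"jaw",h.round(1),"j6",s["joints"][5].round(2),"F",s["wrist_force"].round(1),"gap",s["finger_gap"].round(1))
                                                                                                                        ^^^^^^^^^^^^^^^^^^^^^
AttributeError: 'float' object has no attribute 'round'
```

```bash
sed -i 's/s\["finger_gap"\].round(1)/round(s["finger_gap"],1)/' h.py; python3 -m jog '[{"grip":1,"tx":-1.1,"ty":-7.3,"tz":-6.4,"turn":6.2},{"grip":1,"tx":-1.1,"ty":-7.3,"tz":-6.4,"turn":6.2},{"grip":1,"tx":-1.1,"ty":-7.3,"tz":-6.4,"turn":6.2},{"grip":1,"tx":-1.1,"ty":-7.3,"tz":-6.4,"turn":6.2},{"grip":1,"tx":-1.1,"ty":-7.3,"tz":-6.4,"turn":6.2},{"grip":1,"tx":-1.1,"ty":-7.3,"tz":-6.4,"turn":6.2},{"grip":1,"tx":-1.1,"ty":-7.3,"tz":-6.4,"turn":6.2},{"grip":1,"tx":-1.1,"ty":-7.3,"tz":-6.4,"turn":6.2},{"grip":1,"tx":-1.1,"ty":-7.3,"tz":-6.4,"turn":6.2},{"grip":1,"tx":-1.1,"ty":-7.3,"tz":-6.4,"turn":6.2},{"grip":1,"tx":-1.1,"ty":-7.3,"tz":-6.4,"turn":6.2},{"grip":1,"tx":-1.1,"ty":-7.3,"tz":-6.4,"turn":6.2}]'; 
python3 -c "
from h import *
go([520,-229,250],-11)"
```

```text
clock: 1.15
eef_pos: [393.3, 130.3, 249.3]
eef_rot: [2.269, 1.571, 2.721]
wrist_force: [-0.8, 0.3, -0.6]
finger_gap: 93.6
now [393.3 130.3 249.3] jaw 25.9 j6 -0.22 F [-0.8  0.3 -0.6] gap 93.6
tx ty tz [-0.02 -9.47 -1.07] turn 6.15
```

```bash
python3 -m jog '[{"grip":1,"tx":0,"ty":-9.5,"tz":-1.1,"turn":6.2},{"grip":1,"tx":0,"ty":-9.5,"tz":-1.1,"turn":6.2},{"grip":1,"tx":0,"ty":-9.5,"tz":-1.1,"turn":6.2},{"grip":1,"tx":0,"ty":-9.5,"tz":-1.1,"turn":6.2},{"grip":1,"tx":0,"ty":-9.5,"tz":-1.1,"turn":6.2},{"grip":1,"tx":0,"ty":-9.5,"tz":-1.1,"turn":6.2},{"grip":1,"tx":0,"ty":-9.5,"tz":-1.1,"turn":6.2},{"grip":1,"tx":0,"ty":-9.5,"tz":-1.1,"turn":6.2},{"grip":1,"tx":0,"ty":-9.5,"tz":-1.1,"turn":6.2},{"grip":1,"tx":0,"ty":-9.5,"tz":-1.1,"turn":6.2},{"grip":1,"tx":0,"ty":-9.5,"tz":-1.1,"turn":6.2},{"grip":1,"tx":0,"ty":-9.5,"tz":-1.1,"turn":6.2}]'; 
python3 -c "
from h import *
c=shot('wrist','w1'); print(c['eye'],c['R'].round(2)); np.save('w1.npy',{k:c[k] for k in('eye','R','fx','fy','cx','cy')},allow_pickle=True)
go([520,-229,250],-11)"
```

```text
clock: 2.15
eef_pos: [520.4, -228.5, 248.9]
eef_rot: [2.642, 1.57, 2.447]
wrist_force: [0.6, 0.2, 0.0]
finger_gap: 93.8
[ 531.88639055 -162.68585905  427.90174228] [[ 0.98  0.19  0.04]
 [-0.19  0.95  0.23]
 [-0.   -0.23  0.97]]
now [ 520.4 -228.1  249.3] jaw -11.1 j6 -0.28 F [-1.5  0.5  0.9] gap 94.2
tx ty tz [-0.02 -0.02 -0.  ] turn -0.02
```

View pics/w1.png

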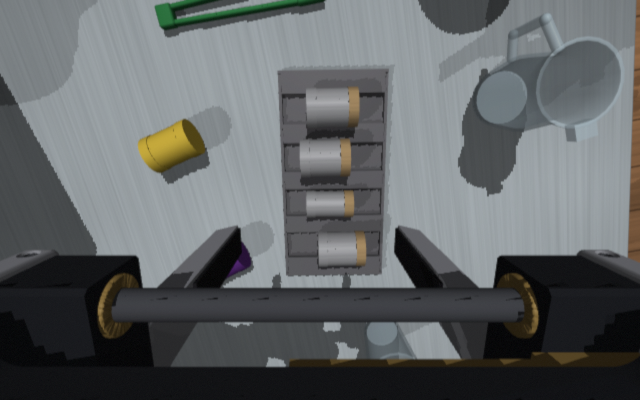

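The wrist view shows the stock tray, corners at about (279,70), (387,67), (381,273) and (286,273). The fat tins are near (332,106), (325,157) and (342,249), and the slim tin is at (329,204).

```bash
python3 - <<'E'
from h import *
c=np.load('w1.npy',allow_pickle=True).item()
P=cast(c,[(279,70),(387,67),(381,274),(286,274)],12)[:,:2]; print(P.round(1),P.mean(0).round(1)); print(cv2.minAreaRect(P.astype(np.float32)))
im=cv2.imread('pics/w1.png'); hsv=cv2.cvtColor(im,cv2.COLOR_BGR2HSV)
# tin extents along axis: bright pixels in the middle rows
for n,v in(("A",107),("B",157),("slim",203),("D",248)):
    g=im[v-5:v+6,270:395,:].astype(int).max(2).mean(0); k=np.where(g>125)[0]+270
    # longest run
    r=max(np.split(k,np.where(np.diff(k)>2)[0]+1),key=len); ends=cast(c,[(r[0]-.5,v),(r[-1]+.5,v)],50)[:,:2]
    print(n,r[0],r[-1],ends.round(1).tolist(),"mid",ends.mean(0).round(1),"len",np.linalg.norm(ends[1]-ends[0]).round(1))
m=np.radians(-11); ex=np.array([np.cos(m),np.sin(m)]);ey=np.array([-ex[1],ex[0]])
for y in(93,31,-31,-93): print(y,(P.mean(0)+y*ey).round(1))
E
```

```text
[[ 498.3  -82.5]
 [ 631.8 -105.2]
 [ 583.  -382.8]
 [ 446.8 -356. ]] [ 540.  -231.6]
((539.046142578125, -231.98770141601562), (281.8514099121094, 138.80584716796875), 80.02019500732422)
A 306 358 [[522.9, -135.2], [583.7, -147.2]] mid [ 553.3 -141.2] len 62.0
B 300 350 [[504.0, -190.8], [564.7, -202.7]] mid [ 534.4 -196.7] len 61.9
slim 306 353 [[499.5, -248.4], [558.7, -260.0]] mid [ 529.1 -254.2] len 60.3
D 319 365 [[504.0, -310.6], [563.9, -322.4]] mid [ 534.  -316.5] len 61.1
93 [ 557.7 -140.3]
31 [ 545.9 -201.2]
-31 [ 534.1 -262.1]
-93 [ 522.2 -322.9]
```

```bash
python3 -c "
from h import *
go([553.5,-139.7,15],-10.5)"
```

```text
now [ 520.4 -228.1  249.3] jaw -11.1 j6 -0.28 F [-1.5  0.5  0.9] gap 94.2
tx ty tz [5.86 2.33 0.39] turn -0.1
```

```bash
python3 -m jog '[{"grip":1,"tx":1,"ty":2.33,"tz":0.39,"turn":-0.1},{"grip":1,"tx":1,"ty":2.33,"tz":0.39,"turn":-0.1},{"grip":1,"tx":2,"ty":2.33,"tz":0.39,"turn":-0.1},{"grip":1,"tx":3,"ty":2.33,"tz":0.39,"turn":-0.1},{"grip":1,"tx":4,"ty":2.33,"tz":0.39,"turn":-0.1},{"grip":1,"tx":5,"ty":2.33,"tz":0.39,"turn":-0.1},{"grip":1,"tx":5.5,"ty":2.33,"tz":0.39,"turn":-0.1},{"grip":1,"tx":5.86,"ty":2.33,"tz":0.39,"turn":-0.1},{"grip":1,"tx":5.86,"ty":2.33,"tz":0.39,"turn":-0.1},{"grip":1,"tx":5.86,"ty":2.33,"tz":0.39,"turn":-0.1}]' 25 | head -4; python3 -c "
from h import *
shot('wrist','w2')
go([553.5,-139.7,15],-10.5)"
```

```text
clock: 3.03
eef_pos: [553.6, -140.2, 15.6]
eef_rot: [2.634, 1.571, 2.45]
wrist_force: [-0.2, -0.7, 1.0]
now [ 554.2 -140.7   16.6] jaw -10.5 j6 -0.13 F [-0.3 -0.3  0.3] gap 94.1
tx ty tz [ 0.04  0.02 -0.02] turn -0.0
```

View pics/w2.png

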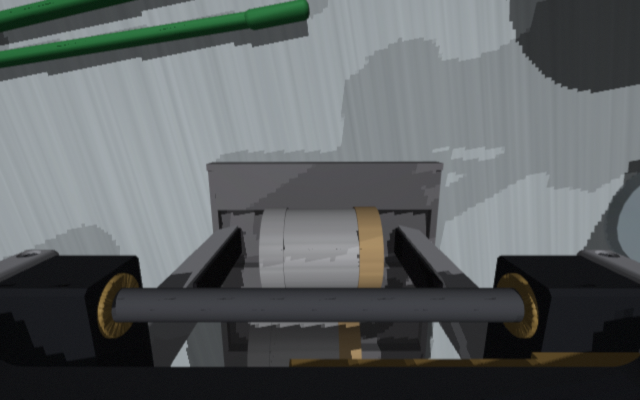

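The tin (columns 260–383) sits between the open fingers (240 and 398), so I'm closing and lifting.

```bash
python3 -m jog '[{"grip":0,"tx":0,"ty":0,"tz":0,"turn":0},{"grip":0,"tx":0,"ty":0,"tz":0,"turn":0},{"grip":0,"tx":0,"ty":0,"tz":0,"turn":0},{"grip":0,"tx":0,"ty":0,"tz":0,"turn":0},{"grip":0,"tx":0,"ty":0,"tz":0,"turn":0},{"grip":0,"tx":0,"ty":0,"tz":0,"turn":0},{"grip":0,"tx":-0.5,"ty":0,"tz":0,"turn":0},{"grip":0,"tx":-1.5,"ty":0,"tz":0,"turn":0},{"grip":0,"tx":-2.5,"ty":0,"tz":0,"turn":0},{"grip":0,"tx":-3.5,"ty":0,"tz":0,"turn":0},{"grip":0,"tx":-4.5,"ty":0,"tz":0,"turn":0},{"grip":0,"tx":-5.5,"ty":0,"tz":0,"turn":0}]' 25; python3 -c "
from h import *
go([570,130,240],1.8)"
```

```text
clock: 4.08
eef_pos: [553.1, -141.6, 237.0]
eef_rot: [3.083, 1.57, 2.898]
wrist_force: [0.2, -0.4, -1.5]
finger_gap: 61.7
now [ 553.1 -141.6  237. ] jaw -10.6 j6 -0.13 F [ 0.2 -0.4 -1.5] gap 61.7
tx ty tz [-0.08  6.75 -0.83] turn -2.07
```

```bash
python3 -m jog '[{"grip":0,"tx":0,"ty":0.5,"tz":0,"turn":-0.2},{"grip":0,"tx":0,"ty":1.2,"tz":-0.1,"turn":-0.5},{"grip":0,"tx":0,"ty":2,"tz":-0.2,"turn":-0.8},{"grip":0,"tx":0,"ty":2.8,"tz":-0.3,"turn":-1},{"grip":0,"tx":0,"ty":3.6,"tz":-0.4,"turn":-1.2},{"grip":0,"tx":0,"ty":4.4,"tz":-0.5,"turn":-1.4},{"grip":0,"tx":0,"ty":5.2,"tz":-0.6,"turn":-1.6},{"grip":0,"tx":0,"ty":6,"tz":-0.7,"turn":-1.8},{"grip":0,"tx":0,"ty":6.5,"tz":-0.8,"turn":-2},{"grip":0,"tx":0,"ty":6.75,"tz":-0.83,"turn":-2.1},{"grip":0,"tx":0,"ty":6.75,"tz":-0.83,"turn":-2.1}]' | tail -1; python3 -c "
from h import *
c=shot('wrist','w3'); np.save('w3.npy',{k:c[k] for k in('eye','R','fx','fy','cx','cy')},allow_pickle=True)
go([570,130,240],1.8)"
```

```text
finger_gap: 62.0
now [570.6 129.8 234.7] jaw 2.0 j6 0.13 F [-0.2 -0.1 -1.9] gap 61.8
tx ty tz [-0.13  0.01 -0.01] turn 0.04
```

View pics/w3.png

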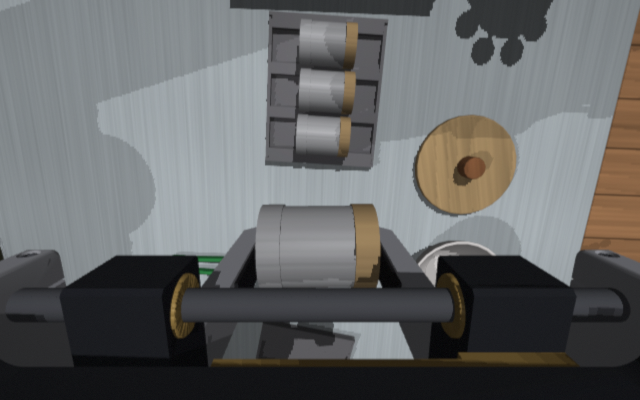

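The serve tray shows with corners near (272,12), (387,16), (372,169) and (265,165). The base tins are at rows 42, 92 and 136, and the held tin is at (317,245).

```bash
python3 - <<'E'
from h import *
c=np.load('w3.npy',allow_pickle=True).item()
im=cv2.imread('pics/w3.png')
for v in(25,150): print(im[v,255:400:3].max(1).tolist())
P=cast(c,[(272,12),(387,17),(372,169),(265,165)],12)[:,:2]; print(P.round(1),P.mean(0).round(1)); print(cv2.minAreaRect(P.astype(np.float32)))
E=[]
for n,v in(("b2",42),("b1",92),("b0",136)):
    g=im[v-4:v+5,280:375,:].astype(int).max(2).mean(0); k=np.where(g>125)[0]+280
    r=max(np.split(k,np.where(np.diff(k)>2)[0]+1),key=len); e=cast(c,[(r[0]-.5,v),(r[-1]+.5,v)],50)[:,:2]
    print(n,r[0],r[-1],e.round(1).tolist(),"mid",e.mean(0).round(1),"len",np.linalg.norm(e[1]-e[0]).round(1))
# tops via lower/upper silhouette: rows at steel column
print(im[0:180,322].max(1).tolist())
E
```

```text
[149, 146, 143, 144, 145, 91, 92, 92, 93, 92, 93, 93, 93, 94, 94, 130, 146, 153, 153, 150, 150, 150, 149, 148, 144, 136, 135, 134, 134, 133, 128, 146, 145, 145, 138, 97, 95, 96, 96, 96, 95, 96, 96, 78, 104, 143, 142, 144, 147]
[173, 174, 175, 171, 101, 102, 100, 101, 101, 101, 101, 100, 100, 51, 81, 83, 85, 72, 81, 83, 85, 86, 90, 91, 93, 94, 95, 97, 96, 76, 79, 82, 88, 88, 88, 87, 95, 95, 90, 99, 144, 145, 168, 172, 172, 176, 173, 171, 168]
[[508.7 328.8]
 [643.1 328.6]
 [639.4 150.3]
 [500.3 150.3]] [572.9 239.5]
((571.6732177734375, 239.43338012695312), (181.231201171875, 139.13174438476562), 88.82318115234375)
b2 300 356 [[543.9, 288.6], [605.2, 290.9]] mid [574.5 289.8] len 61.4
b1 299 354 [[544.0, 237.6], [606.4, 239.9]] mid [575.2 238.7] len 62.4
b0 296 349 [[541.7, 189.5], [603.7, 191.8]] mid [572.7 190.6] len 62.1
[53, 53, 54, 53, 54, 52, 53, 54, 54, 54, 55, 73, 112, 134, 121, 100, 96, 96, 95, 97, 100, 115, 131, 139, 145, 149, 152, 151, 152, 155, 157, 161, 165, 169, 172, 170, 169, 167, 162, 157, 155, 154, 149, 142, 138, 136, 133, 129, 127, 122, 119, 117, 111, 107, 101, 97, 91, 85, 80, 73, 68, 64, 60, 57, 55, 52, 45, 40, 40, 47, 85, 120, 133, 139, 144, 148, 153, 154, 154, 157, 160, 163, 168, 172, 177, 179, 174, 169, 164, 157, 153, 153, 149, 143, 138, 135, 132, 130, 126, 121, 119, 113, 107, 101, 95, 88, 81, 72, 67, 62, 57, 50, 41, 38, 38, 48, 86, 117, 128, 135, 140, 145, 148, 153, 156, 157, 159, 164, 168, 172, 174, 177, 180, 176, 169, 162, 154, 150, 150, 147, 141, 138, 134, 131, 128, 123, 118, 113, 105, 97, 89, 81, 72, 63, 58, 51, 49, 50, 49, 50, 48, 49, 50, 54, 69, 77, 77, 77, 83, 125, 157, 161, 162, 163, 162, 162, 162, 163, 163, 163]
```

```bash
python3 - <<'E'
from h import *
c=np.load('w3.npy',allow_pickle=True).item(); print(c["eye"])
e=cast(c,[(268.7,25),(265.5,150),(386.5,25),(373.5,150)],12); print(e.round(1), np.degrees(np.arctan2(e[0]-e[1],1)[:2]))
for a,b in((0,1),(2,3)): d=e[a]-e[b]; print("yaw",-np.degrees(np.arctan2(d[0],d[1])).round(2))
for n,v in(("b2",21),("b1",70),("b0",115.5)):
    p=cast(c,[(322,v)],28)[0]; d=(c["eye"]-p)[1:]; s=d[1]/np.hypot(*d)   # tangent: far side => y0 = p.y - 24/sin
    print(n,"y0",(p[1]-24/s).round(1))
E
```

```text
[566.66554474 198.40927137 413.71482775]
[[504.9 315.   12. ]
 [500.9 169.5  12. ]
 [643.3 320.1  12. ]
 [639.4 174.7  12. ]] [75.82561633 89.60607099]
yaw -1.56
yaw -1.5
b2 y0 291.5
b1 y0 240.9
b0 y0 190.2
```

```bash
python3 - <<'E'
from h import *
c=np.load('w3.npy',allow_pickle=True).item()
im=cv2.imread('pics/w3.png'); print(im[198:216,320].max(1).tolist())
for v in (205,207):
    p=cast(c,[(320,v)],247)[0]; d=(c["eye"]-p)[1:]; print("held y0",(p[1]-24/(d[1]/np.hypot(*d))).round(1))
print(cast(c,[(257,245),(378,245)],260).round(1))
go([573.4,215.3,58],-1.5)
E
```

```text
[170, 171, 171, 170, 171, 170, 168, 143, 101, 93, 97, 103, 108, 111, 115, 116, 119, 121]
held y0 132.6
held y0 131.5
[[537.  137.6 260. ]
 [600.8 140.  260. ]]
now [570.6 129.8 234.7] jaw 2.0 j6 0.13 F [-0.2 -0.1 -1.9] gap 61.8
tx ty tz [4.42 2.13 0.15] turn 0.59
```

```bash
python3 -m jog '[{"grip":0,"tx":0,"ty":0.8,"tz":0.1,"turn":0.3},{"grip":0,"tx":0.5,"ty":1.6,"tz":0.15,"turn":0.6},{"grip":0,"tx":1.2,"ty":2.08,"tz":0.15,"turn":0.6},{"grip":0,"tx":2,"ty":2.08,"tz":0.15,"turn":0.6},{"grip":0,"tx":2.8,"ty":2.08,"tz":0.15,"turn":0.6},{"grip":0,"tx":3.5,"ty":2.08,"tz":0.15,"turn":0.6},{"grip":0,"tx":3.8,"ty":2.08,"tz":0.15,"turn":0.6},{"grip":0,"tx":4,"ty":2.08,"tz":0.15,"turn":0.6},{"grip":0,"tx":4.1,"ty":2.08,"tz":0.15,"turn":0.6},{"grip":0,"tx":4.2,"ty":2.08,"tz":0.15,"turn":0.6},{"grip":0,"tx":4.2,"ty":2.08,"tz":0.15,"turn":0.6}]' | tail -1; python3 -c "
from h import *
c=shot('side','s4')
cv2.imwrite('pics/s4c.png',cv2.resize(c['image'][100:220,180:340,::-1],None,fx=5,fy=5))
go([573.7,213,57],-1.5)"
```

```text
finger_gap: 61.8
now [574.3 213.1  68.1] jaw -1.6 j6 0.32 F [ 0.1 -0.1 -1.4] gap 61.9
tx ty tz [ 0.28 -0.   -0.02] turn -0.02
```

View pics/s4c.png

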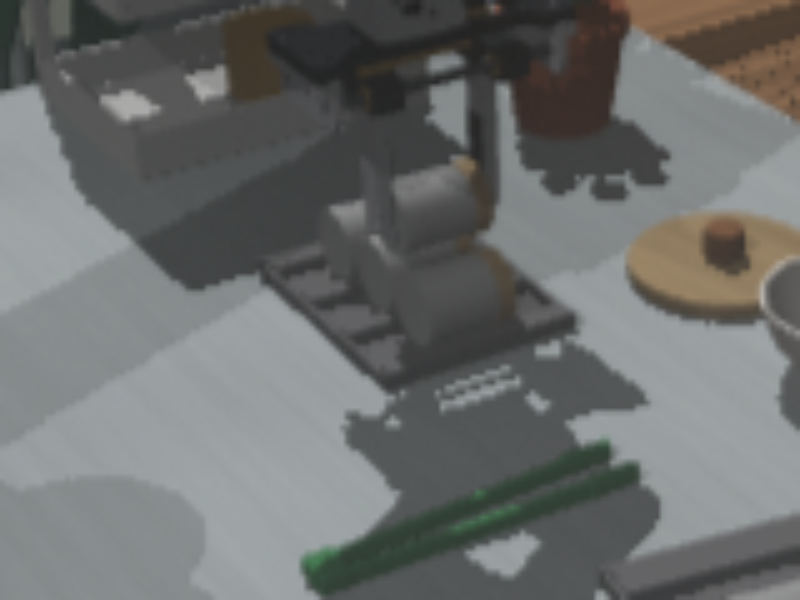

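In the side crop the held tin (430,205) hangs over the gap between base0 and base1, aligned with them. I'm lowering it in small steps.

```bash
python3 -m jog '[{"grip":0,"tx":0.1,"ty":0,"tz":0,"turn":0},{"grip":0,"tx":0.2,"ty":0,"tz":0,"turn":0},{"grip":0,"tx":0.24,"ty":0,"tz":0,"turn":0},{"grip":0,"tx":0.26,"ty":0,"tz":0,"turn":0},{"grip":0,"tx":0.26,"ty":0,"tz":0,"turn":0}]' ; python3 -c "
from h import *
go([573.7,213,57],-1.5)"
```

```text
clock: 6.43
eef_pos: [573.8, 213.4, 56.9]
eef_rot: [1.54, 1.571, 1.512]
wrist_force: [-2.0, 1.2, 0.1]
finger_gap: 62.0
now [573.8 213.4  56.9] jaw -1.6 j6 0.32 F [-2.   1.2  0.1] gap 62.0
tx ty tz [-0.   -0.01 -0.  ] turn -0.02
```

```bash
python3 -m jog '[{"grip":0,"tx":0.02,"ty":0,"tz":0,"turn":0},{"grip":0,"tx":0.03,"ty":0,"tz":0,"turn":0},{"grip":0.7,"tx":0.03,"ty":0,"tz":0,"turn":0},{"grip":0.8,"tx":0.03,"ty":0,"tz":0,"turn":0},{"grip":0.9,"tx":0.03,"ty":0,"tz":0,"turn":0},{"grip":1,"tx":0.03,"ty":0,"tz":0,"turn":0},{"grip":1,"tx":0.03,"ty":0,"tz":0,"turn":0},{"grip":1,"tx":-0.5,"ty":0,"tz":0,"turn":0},{"grip":1,"tx":-1.5,"ty":0,"tz":0,"turn":0},{"grip":1,"tx":-2.5,"ty":0,"tz":0,"turn":0},{"grip":1,"tx":-3.5,"ty":0,"tz":0,"turn":0},{"grip":1,"tx":-4.5,"ty":0,"tz":0,"turn":0}]' ; python3 -c "
from h import *
go([570,140,250],-1.5)
c=shot('side','s5')
cv2.imwrite('pics/s5c.png',cv2.resize(c['image'][100:220,180:340,::-1],None,fx=3,fy=3))
go([534.4,-197,240],-10.5)"
```

```text
clock: 7.43
eef_pos: [573.5, 213.0, 238.7]
eef_rot: [-0.402, 1.571, -0.43]
wrist_force: [1.0, -0.7, -0.2]
finger_gap: 93.7
now [573.5 213.  238.7] jaw -1.6 j6 0.32 F [ 1.  -0.7 -0.2] gap 93.7
tx ty tz [-0.28 -1.83 -0.04] turn -0.02
now [575.5 213.6 247.6] jaw -1.6 j6 0.32 F [1.6 0.6 5.9] gap 94.0
tx ty tz [  0.14 -10.29  -0.74] turn 1.48
```

View pics/s5c.png

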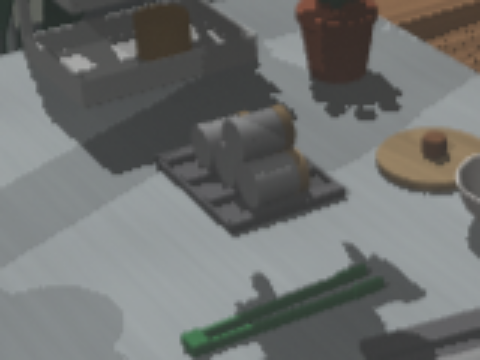

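The first tin rests in the gap at crop (258,135), with nothing else disturbed. Next is the tin in the y=+31 groove.

```bash
python3 -m jog '[{"grip":1,"tx":0,"ty":-0.6,"tz":0,"turn":0.2},{"grip":1,"tx":0,"ty":-1.5,"tz":-0.1,"turn":0.4},{"grip":1,"tx":0,"ty":-2.5,"tz":-0.2,"turn":0.6},{"grip":1,"tx":0,"ty":-3.5,"tz":-0.3,"turn":0.8},{"grip":1,"tx":0,"ty":-4.5,"tz":-0.4,"turn":1},{"grip":1,"tx":0,"ty":-5.5,"tz":-0.5,"turn":1.2},{"grip":1,"tx":0,"ty":-6.5,"tz":-0.6,"turn":1.3},{"grip":1,"tx":0,"ty":-7.5,"tz":-0.7,"turn":1.4},{"grip":1,"tx":0,"ty":-8.5,"tz":-0.72,"turn":1.5},{"grip":1,"tx":0.2,"ty":-9.4,"tz":-0.74,"turn":1.5},{"grip":1,"tx":0.3,"ty":-10.2,"tz":-0.74,"turn":1.5},{"grip":1,"tx":0.5,"ty":-10.3,"tz":-0.74,"turn":1.5}]' |tail -1; python3 -c "
from h import *
go([534.4,-197.8,15.8],-10.5)"
```

```text
finger_gap: 94.2
now [ 532.1 -202.4  216.4] jaw -10.8 j6 -0.24 F [-0.2 -0.3 -0. ] gap 94.2
tx ty tz [5.01 0.13 0.03] turn -0.05
```

```bash
python3 -m jog '[{"grip":1,"tx":0,"ty":0,"tz":0.03,"turn":0},{"grip":1,"tx":0.6,"ty":0,"tz":0.03,"turn":0},{"grip":1,"tx":1.5,"ty":0,"tz":0.03,"turn":0},{"grip":1,"tx":2.4,"ty":0,"tz":0.03,"turn":0},{"grip":1,"tx":3.2,"ty":0,"tz":0.03,"turn":0},{"grip":1,"tx":3.4,"ty":0,"tz":0.03,"turn":0},{"grip":1,"tx":3.4,"ty":0,"tz":0.03,"turn":0}]' |tail -1; python3 -c "
from h import *
go([534.4,-197.8,15.8],-10.5)"
```

```text
finger_gap: 94.6
now [ 533.2 -196.7   79.1] jaw -10.5 j6 -0.23 F [-0.   0.   0.7] gap 94.6
tx ty tz [ 1.58 -0.02  0.04] turn -0.01
```

```bash
python3 -m jog '[{"grip":1,"tx":0.8,"ty":-0.02,"tz":0.04,"turn":0},{"grip":1,"tx":1.4,"ty":-0.02,"tz":0.04,"turn":0},{"grip":1,"tx":1.58,"ty":-0.02,"tz":0.04,"turn":0},{"grip":1,"tx":1.58,"ty":-0.02,"tz":0.04,"turn":0},{"grip":0,"tx":1.58,"ty":-0.02,"tz":0.04,"turn":0},{"grip":0,"tx":1.58,"ty":-0.02,"tz":0.04,"turn":0},{"grip":0,"tx":1.58,"ty":-0.02,"tz":0.04,"turn":0},{"grip":0,"tx":1.58,"ty":-0.02,"tz":0.04,"turn":0},{"grip":0,"tx":1.58,"ty":-0.02,"tz":0.04,"turn":0},{"grip":0,"tx":1.58,"ty":-0.02,"tz":0.04,"turn":0}]' 25; python3 -m jog '[{"grip":0,"tx":-0.3,"ty":0,"tz":0,"turn":0},{"grip":0,"tx":-1,"ty":0,"tz":0,"turn":0},{"grip":0,"tx":-2,"ty":0,"tz":0,"turn":0},{"grip":0,"tx":-3,"ty":0,"tz":0,"turn":0},{"grip":0,"tx":-4,"ty":0,"tz":0,"turn":0},{"grip":0,"tx":-5,"ty":0,"tz":0,"turn":0},{"grip":0,"tx":-5.5,"ty":0,"tz":0,"turn":0},{"grip":0,"tx":-5.5,"ty":0,"tz":0,"turn":0}]';python3 -c "
from h import *
go([574.5,266.3,235],-1.5)"
```

```text
clock: 9.9
eef_pos: [535.5, -199.3, 18.1]
eef_rot: [-0.241, 1.57, -0.426]
wrist_force: [-1.5, 0.8, 3.8]
finger_gap: 62.1
clock: 10.57
eef_pos: [536.4, -199.6, 243.6]
eef_rot: [-0.234, 1.562, -0.419]
wrist_force: [0.2, -0.2, -1.6]
finger_gap: 62.1
now [ 536.4 -199.6  243.6] jaw -10.6 j6 -0.24 F [ 0.2 -0.2 -1.6] gap 62.1
tx ty tz [ 0.18 11.63 -1.21] turn -1.52
```

```bash
python3 -m jog '[{"grip":0,"tx":0,"ty":0.6,"tz":-0.1,"turn":-0.2},{"grip":0,"tx":0,"ty":1.5,"tz":-0.2,"turn":-0.4},{"grip":0,"tx":0,"ty":2.5,"tz":-0.3,"turn":-0.6},{"grip":0,"tx":0,"ty":3.5,"tz":-0.4,"turn":-0.8},{"grip":0,"tx":0,"ty":4.5,"tz":-0.5,"turn":-1},{"grip":0,"tx":0,"ty":5.5,"tz":-0.6,"turn":-1.2},{"grip":0,"tx":0,"ty":6.5,"tz":-0.7,"turn":-1.3},{"grip":0,"tx":0,"ty":7.5,"tz":-0.8,"turn":-1.4},{"grip":0,"tx":0,"ty":8.5,"tz":-0.9,"turn":-1.5},{"grip":0,"tx":0,"ty":9.4,"tz":-1,"turn":-1.5},{"grip":0,"tx":0,"ty":10.3,"tz":-1.1,"turn":-1.5},{"grip":0,"tx":0,"ty":11,"tz":-1.2,"turn":-1.5}]' |tail -1; python3 -m jog '[{"grip":0,"tx":0,"ty":0.4,"tz":0,"turn":0},{"grip":0,"tx":0,"ty":0.5,"tz":0,"turn":0},{"grip":0,"tx":0,"ty":0.5,"tz":0,"turn":0},{"grip":0,"tx":0,"ty":0.5,"tz":0,"turn":0}]';python3 -c "
from h import *
c=shot('wrist','w6'); im=c['image']; print(im[192:216,320].max(1).tolist())
s=manip.read_state()['eef_pos']
for v in (203,205,207):
    p=cast(c,[(320,v)],s[2]+12)[0]; d=(c['eye']-p)[1:]; print('held dy',(p[1]-24/(d[1]/np.hypot(*d))-s[1]).round(1))
go([574.5,266.3,82],-1.5)"
```

```text
finger_gap: 62.0
clock: 11.9
eef_pos: [569.7, 260.8, 237.3]
eef_rot: [-2.211, 1.57, -2.24]
wrist_force: [-0.9, 0.0, -1.3]
finger_gap: 61.7
[188, 196, 199, 197, 189, 179, 174, 166, 158, 149, 144, 143, 140, 132, 118, 107, 105, 102, 106, 112, 119, 124, 128, 131]
held dy 2.7
held dy 1.6
held dy 0.4
now [569.8 260.6 237.5] jaw -1.7 j6 0.4 F [ 0.2 -0.1 -1. ] gap 61.9
tx ty tz [3.89 0.15 0.11] turn -0.03
```

```bash
python3 -m jog '[{"grip":0,"tx":0.3,"ty":0.13,"tz":0.11,"turn":0},{"grip":0,"tx":1,"ty":0.13,"tz":0.11,"turn":0},{"grip":0,"tx":1.9,"ty":0.13,"tz":0.11,"turn":0},{"grip":0,"tx":2.7,"ty":0.13,"tz":0.11,"turn":0},{"grip":0,"tx":3.4,"ty":0.13,"tz":0.11,"turn":0},{"grip":0,"tx":3.8,"ty":0.13,"tz":0.11,"turn":0},{"grip":0,"tx":4.1,"ty":0.13,"tz":0.11,"turn":0},{"grip":0,"tx":4.25,"ty":0.13,"tz":0.11,"turn":0},{"grip":0,"tx":4.35,"ty":0.13,"tz":0.11,"turn":0},{"grip":0,"tx":4.35,"ty":0.13,"tz":0.11,"turn":0}]';python3 -c "
from h import *
go([574.5,265.5,57],-1.5)"
```

```text
clock: 12.78
eef_pos: [574.4, 267.0, 63.4]
eef_rot: [0.369, 1.571, 0.34]
wrist_force: [-0.3, 0.3, -1.7]
finger_gap: 61.8
now [574.4 267.   63.4] jaw -1.6 j6 0.41 F [-0.3  0.3 -1.7] gap 61.8
tx ty tz [ 0.16 -0.04  0.  ] turn -0.02
```

```bash
python3 -m jog '[{"grip":0,"tx":0.05,"ty":-0.03,"tz":0,"turn":0},{"grip":0,"tx":0.1,"ty":-0.03,"tz":0,"turn":0},{"grip":0,"tx":0.1,"ty":-0.03,"tz":0,"turn":0}]' | grep -E "eef_pos|wrist"; python3 -m jog '[{"grip":0,"tx":0.05,"ty":0,"tz":0,"turn":0},{"grip":0,"tx":0.05,"ty":0,"tz":0,"turn":0}]' | grep -E "eef_pos|wrist"
```

```text
eef_pos: [574.6, 266.1, 60.1]
wrist_force: [1.3, 0.4, 0.8]
eef_pos: [574.7, 267.1, 59.5]
wrist_force: [-2.7, 2.7, 11.7]
```

```bash
python3 -m jog '[{"grip":0,"tx":-0.03,"ty":0,"tz":0,"turn":0},{"grip":0,"tx":-0.03,"ty":0,"tz":0,"turn":0},{"grip":0.7,"tx":-0.03,"ty":0,"tz":0,"turn":0},{"grip":0.8,"tx":-0.03,"ty":0,"tz":0,"turn":0},{"grip":0.9,"tx":-0.03,"ty":0,"tz":0,"turn":0},{"grip":1,"tx":-0.03,"ty":0,"tz":0,"turn":0},{"grip":1,"tx":-0.03,"ty":0,"tz":0,"turn":0},{"grip":1,"tx":-0.5,"ty":0,"tz":0,"turn":0},{"grip":1,"tx":-1.5,"ty":0,"tz":0,"turn":0},{"grip":1,"tx":-2.5,"ty":0,"tz":0,"turn":0},{"grip":1,"tx":-3.5,"ty":0,"tz":0,"turn":0},{"grip":1,"tx":-4.5,"ty":0,"tz":0,"turn":0}]' ; python3 -m jog '[{"grip":1,"tx":0,"ty":-0.7,"tz":0,"turn":0},{"grip":1,"tx":0,"ty":-1.6,"tz":0,"turn":0},{"grip":1,"tx":0,"ty":-2.5,"tz":0,"turn":0},{"grip":1,"tx":0,"ty":-3.2,"tz":0,"turn":0},{"grip":1,"tx":0,"ty":-3.4,"tz":0,"turn":0},{"grip":1,"tx":0,"ty":-3.4,"tz":0,"turn":0},{"grip":1,"tx":0,"ty":-3.4,"tz":0,"turn":0}]' | tail -1;  python3 -c "
from h import *
c=shot('wrist','w7'); np.save('w7.npy',{k:c[k] for k in('eye','R','fx','fy','cx','cy')},allow_pickle=True)
go([534.2,-324.2,240],-10.5)"
```

```text
clock: 14.2
eef_pos: [573.8, 265.8, 239.4]
eef_rot: [-2.455, 1.571, -2.483]
wrist_force: [1.1, -0.2, -0.6]
finger_gap: 93.8
finger_gap: 93.9
now [570.3 131.1 237.4] jaw -1.6 j6 0.19 F [ 0.  -0.4  0.3] gap 94.0
tx ty tz [ -0.07 -11.4   -0.59] turn 1.49
```

View pics/w7.png

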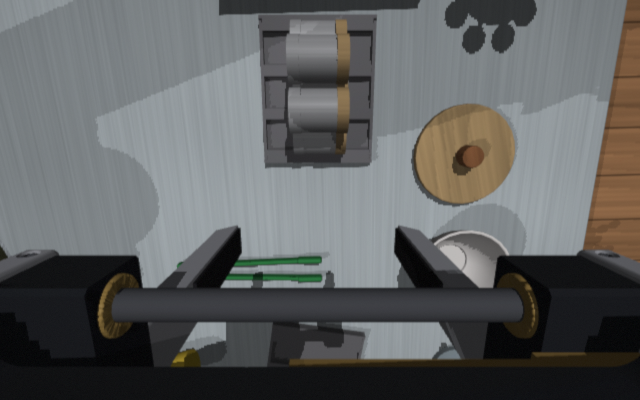

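Both second-layer tins are seated: rows 58 and 108, columns 287–350 and 289–349, with ends in line and a small gap between them at row 84. I'll measure that and fetch the last tin.

```bash
python3 -c "
from h import *
c=np.load('w7.npy',allow_pickle=True).item(); im=cv2.imread('pics/w7.png').max(2)
print(im[26:40,315].tolist(),im[78:94,315].tolist())
for v in(55,105):
    k=np.where(im[v,275:365]>120)[0]+275; print(k[0],k[-1],cast(c,[(k[0]-.5,v),(k[-1]+.5,v)],91).round(1).tolist())
"; python3 -m jog '[{"grip":1,"tx":0,"ty":-0.6,"tz":0,"turn":0.2},{"grip":1,"tx":0,"ty":-1.5,"tz":-0.1,"turn":0.4},{"grip":1,"tx":0,"ty":-2.5,"tz":-0.1,"turn":0.6},{"grip":1,"tx":0,"ty":-3.5,"tz":-0.2,"turn":0.8},{"grip":1,"tx":0,"ty":-4.5,"tz":-0.3,"turn":1},{"grip":1,"tx":0,"ty":-5.5,"tz":-0.4,"turn":1.2},{"grip":1,"tx":0,"ty":-6.5,"tz":-0.4,"turn":1.3},{"grip":1,"tx":0,"ty":-7.5,"tz":-0.5,"turn":1.4},{"grip":1,"tx":0,"ty":-8.5,"tz":-0.5,"turn":1.5},{"grip":1,"tx":0,"ty":-9.4,"tz":-0.6,"turn":1.5},{"grip":1,"tx":0,"ty":-10.3,"tz":-0.6,"turn":1.5},{"grip":1,"tx":0,"ty":-11,"tz":-0.6,"turn":1.5}]' |tail -1;python3 -m jog '[{"grip":1,"tx":0,"ty":-0.4,"tz":0,"turn":0},{"grip":1,"tx":0.6,"ty":-0.4,"tz":0,"turn":0},{"grip":1,"tx":1.4,"ty":-0.4,"tz":0,"turn":0},{"grip":1,"tx":2.2,"ty":-0.4,"tz":0,"turn":0},{"grip":1,"tx":3,"ty":-0.4,"tz":0,"turn":0},{"grip":1,"tx":3.5,"ty":-0.4,"tz":0,"turn":0},{"grip":1,"tx":3.5,"ty":-0.4,"tz":0,"turn":0},{"grip":1,"tx":3.5,"ty":-0.4,"tz":0,"turn":0}]' | tail -1; python3 -c "
from h import *
go([534.2,-323.8,17],-10.5)"
```

```text
[134, 130, 130, 132, 132, 137, 140, 140, 129, 119, 120, 123, 126, 128] [43, 40, 38, 38, 39, 46, 52, 52, 54, 60, 89, 112, 118, 122, 125, 127]
287 349 [[542.9, 268.4, 91.0], [604.1, 266.7, 91.0]]
288 348 [[541.5, 221.9, 91.0], [602.9, 220.2, 91.0]]
finger_gap: 94.1
finger_gap: 94.0
now [ 531.6 -323.6   97.3] jaw -10.5 j6 -0.42 F [-0.3 -0.   0.1] gap 94.0
tx ty tz [2.01 0.01 0.07] turn -0.0
```

```bash
python3 -m jog '[{"grip":1,"tx":0.7,"ty":0.01,"tz":0.07,"turn":0},{"grip":1,"tx":1.4,"ty":0.01,"tz":0.07,"turn":0},{"grip":1,"tx":1.9,"ty":0.01,"tz":0.07,"turn":0},{"grip":1,"tx":2,"ty":0.01,"tz":0.07,"turn":0},{"grip":1,"tx":2,"ty":0.01,"tz":0.07,"turn":0},{"grip":0,"tx":2,"ty":0.01,"tz":0.07,"turn":0},{"grip":0,"tx":2,"ty":0.01,"tz":0.07,"turn":0},{"grip":0,"tx":2,"ty":0.01,"tz":0.07,"turn":0},{"grip":0,"tx":2,"ty":0.01,"tz":0.07,"turn":0},{"grip":0,"tx":2,"ty":0.01,"tz":0.07,"turn":0},{"grip":0,"tx":2,"ty":0.01,"tz":0.07,"turn":0}]' 25; python3 -m jog '[{"grip":0,"tx":-0.3,"ty":0,"tz":0,"turn":0},{"grip":0,"tx":-1,"ty":0,"tz":0,"turn":0},{"grip":0,"tx":-2,"ty":0,"tz":0,"turn":0},{"grip":0,"tx":-3,"ty":0,"tz":0,"turn":0},{"grip":0,"tx":-4,"ty":0,"tz":0,"turn":0},{"grip":0,"tx":-5,"ty":0,"tz":0,"turn":0},{"grip":0,"tx":-5.5,"ty":0,"tz":0,"turn":0},{"grip":0,"tx":-5.5,"ty":0,"tz":0,"turn":0},{"grip":0,"tx":-5.5,"ty":0,"tz":0,"turn":0}]';python3 -c "
from h import *
go([573.7,239.5,237],-1.5)"
```

```text
clock: 17.42
eef_pos: [534.1, -325.1, 18.0]
eef_rot: [-0.417, 1.57, -0.603]
wrist_force: [-0.6, 0.1, 4.0]
finger_gap: 61.9
clock: 18.17
eef_pos: [533.9, -324.9, 238.4]
eef_rot: [-0.43, 1.569, -0.615]
wrist_force: [0.9, 0.4, -1.9]
finger_gap: 61.9
now [ 533.9 -324.9  238.4] jaw -10.6 j6 -0.42 F [ 0.9  0.4 -1.9] gap 61.9
tx ty tz [ 0.02 14.05 -1.62] turn -1.52
```

```bash
python3 -m jog '[{"grip":0,"tx":0,"ty":0.6,"tz":-0.1,"turn":-0.2},{"grip":0,"tx":0,"ty":1.5,"tz":-0.2,"turn":-0.4},{"grip":0,"tx":0,"ty":2.5,"tz":-0.3,"turn":-0.6},{"grip":0,"tx":0,"ty":3.5,"tz":-0.4,"turn":-0.8},{"grip":0,"tx":0,"ty":4.5,"tz":-0.5,"turn":-1},{"grip":0,"tx":0,"ty":5.5,"tz":-0.6,"turn":-1.2},{"grip":0,"tx":0,"ty":6.5,"tz":-0.7,"turn":-1.3},{"grip":0,"tx":0,"ty":7.5,"tz":-0.8,"turn":-1.4},{"grip":0,"tx":0,"ty":8.5,"tz":-0.9,"turn":-1.5},{"grip":0,"tx":0,"ty":9.4,"tz":-1,"turn":-1.5},{"grip":0,"tx":0,"ty":10.3,"tz":-1.1,"turn":-1.5},{"grip":0,"tx":0,"ty":11.2,"tz":-1.2,"turn":-1.5}]' |tail -1; python3 -m jog '[{"grip":0,"tx":0,"ty":0.8,"tz":0,"turn":0},{"grip":0,"tx":0,"ty":1.6,"tz":0,"turn":0},{"grip":0,"tx":0,"ty":2.3,"tz":0,"turn":0},{"grip":0,"tx":0,"ty":2.8,"tz":0,"turn":0},{"grip":0,"tx":0,"ty":2.8,"tz":0,"turn":0},{"grip":0,"tx":0,"ty":2.8,"tz":0,"turn":0},{"grip":0,"tx":0,"ty":2.8,"tz":0,"turn":0}]';python3 -c "
from h import *
c=shot('wrist','w8'); im=c['image']; print(im[192:216,320].max(1).tolist())
s=manip.read_state()['eef_pos']
for v in (201,204,207):
    p=cast(c,[(320,v)],s[2]+10)[0]; d=(c['eye']-p)[1:]; print('held dy',(p[1]-24/(d[1]/np.hypot(*d))-s[1]).round(1))
go([573.7,239.8,108],-1.5)"
```

```text
finger_gap: 61.7
clock: 19.75
eef_pos: [571.9, 235.4, 236.1]
eef_rot: [-2.694, 1.569, -2.722]
wrist_force: [-0.8, -1.0, -1.7]
finger_gap: 62.2
[147, 149, 152, 155, 158, 160, 160, 164, 171, 173, 174, 173, 173, 173, 168, 159, 135, 105, 102, 109, 114, 119, 122, 127]
held dy 3.5
held dy 1.8
held dy -0.0
now [572.1 235.1 236.6] jaw -1.7 j6 0.36 F [ 0.1  0.2 -1. ] gap 62.0
tx ty tz [3.21 0.12 0.04] turn -0.03
```

```bash
python3 -m jog '[{"grip":0,"tx":0.3,"ty":0.15,"tz":0.04,"turn":0},{"grip":0,"tx":1,"ty":0.15,"tz":0.04,"turn":0},{"grip":0,"tx":1.8,"ty":0.15,"tz":0.04,"turn":0},{"grip":0,"tx":2.4,"ty":0.15,"tz":0.04,"turn":0},{"grip":0,"tx":2.8,"ty":0.15,"tz":0.04,"turn":0},{"grip":0,"tx":3.1,"ty":0.15,"tz":0.04,"turn":0},{"grip":0,"tx":3.3,"ty":0.15,"tz":0.04,"turn":0},{"grip":0,"tx":3.3,"ty":0.15,"tz":0.04,"turn":0},{"grip":0,"tx":3.3,"ty":0.15,"tz":0.04,"turn":0}]' | grep -E "eef_pos|wrist"; python3 -m jog '[{"grip":0,"tx":0.05,"ty":0,"tz":0,"turn":0},{"grip":0,"tx":0.07,"ty":0,"tz":0,"turn":0},{"grip":0,"tx":0.07,"ty":0,"tz":0,"turn":0}]' | grep -E "eef_pos|wrist"
```

```text
eef_pos: [574.3, 242.1, 105.9]
wrist_force: [0.8, -0.5, -1.5]
eef_pos: [574.2, 242.2, 103.1]
wrist_force: [0.1, 0.3, -1.7]
```

```bash
python3 -m jog '[{"grip":0,"tx":0.05,"ty":-0.02,"tz":0,"turn":0},{"grip":0,"tx":0.06,"ty":-0.02,"tz":0,"turn":0},{"grip":0,"tx":0.06,"ty":-0.02,"tz":0,"turn":0}]' | grep -E "eef_pos|wrist"; python3 -m jog '[{"grip":0,"tx":0.03,"ty":0,"tz":0,"turn":0},{"grip":0,"tx":0.03,"ty":0,"tz":0,"turn":0}]' | grep -E "eef_pos|wrist"
```

```text
eef_pos: [574.0, 241.3, 100.2]
wrist_force: [-0.0, -0.9, -0.9]
eef_pos: [574.1, 241.4, 99.2]
wrist_force: [-0.5, 0.4, 1.0]
```

```bash
python3 -m jog '[{"grip":0,"tx":0.02,"ty":0,"tz":0,"turn":0},{"grip":0,"tx":0.02,"ty":0,"tz":0,"turn":0},{"grip":0.7,"tx":0.01,"ty":0,"tz":0,"turn":0},{"grip":0.8,"tx":0.01,"ty":0,"tz":0,"turn":0},{"grip":0.9,"tx":0.01,"ty":0,"tz":0,"turn":0},{"grip":1,"tx":0.01,"ty":0,"tz":0,"turn":0},{"grip":1,"tx":0.01,"ty":0,"tz":0,"turn":0},{"grip":1,"tx":-0.4,"ty":0,"tz":0,"turn":0},{"grip":1,"tx":-1.2,"ty":0,"tz":0,"turn":0},{"grip":1,"tx":-2.1,"ty":0,"tz":0,"turn":0},{"grip":1,"tx":-3,"ty":0,"tz":0,"turn":0},{"grip":1,"tx":-3.5,"ty":0,"tz":0,"turn":0}]' ; python3 -m jog '[{"grip":1,"tx":0,"ty":-0.7,"tz":0,"turn":0},{"grip":1,"tx":0,"ty":-1.6,"tz":0,"turn":0},{"grip":1,"tx":0,"ty":-2.5,"tz":0,"turn":0},{"grip":1,"tx":0,"ty":-3,"tz":0,"turn":0},{"grip":1,"tx":0,"ty":-3,"tz":0,"turn":0},{"grip":1,"tx":0,"ty":-3,"tz":0,"turn":0},{"grip":1,"tx":0,"ty":-3,"tz":0,"turn":0}]' | tail -1;  python3 -c "
from h import *
a=shot('wrist','w9')['image']; b=shot('side','s9')['image']
cv2.imwrite('pics/f.png',np.hstack([cv2.resize(a[0:200,200:420],(440,400)),cv2.resize(b[100:290,170:470][:,:],(360,400))[:,:]])[:,:,::-1])"
```

```text
clock: 22.22
eef_pos: [574.6, 241.6, 243.5]
eef_rot: [0.363, 1.566, 0.335]
wrist_force: [-0.0, -0.3, 0.4]
finger_gap: 93.9
finger_gap: 93.8
```

View pics/f.png

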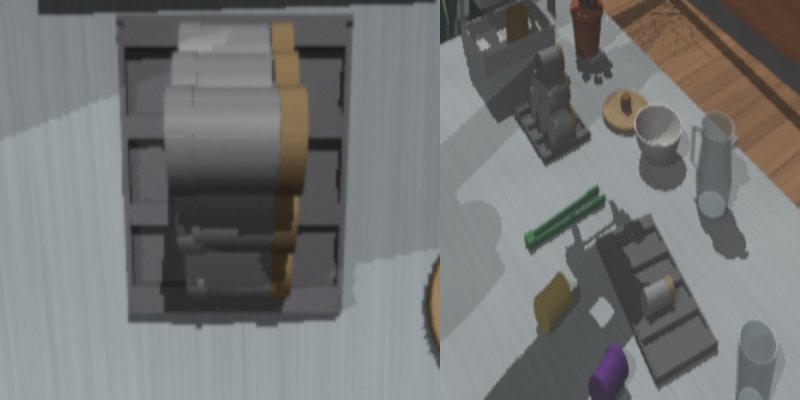

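The left half shows the full pyramid, with the top tin at (235,140) centred over the second layer and ends in line. In the right half only the slim tin (657,295) is left in the stock tray, and everything else is in place.

```bash
python3 -c "
from cell import manip
print(manip.read_state()['clock'],manip.sign_off())"
```

```text
the job is handed in; nothing more can be done
22.9 None
```

The pyramid is finished and the job is handed in, at 22.9 s on the robot's clock. I laid two fat tins in the gaps on the bottom row and the third in the gap on top of them, gripping each by its flat ends.

- **Last pictures:** they show all six tins stacked with their ends in line and the bottom row still in its grooves. Only the slim tin is left in the four-groove tray. The tong, bowl, lid, pitcher, tumbler and the purple and yellow look-alikes look unmoved, by eye only.
- **Forces:** the highest wrist force in the readings I printed was about 12 N, when the second tin touched down.
- **Disagreements:** my first fix on the three-groove tray from the scene camera was off by about 3° and 6 mm. I placed from the closer wrist view instead. The second and third tins were gripped with the tool about 2 mm and 1 mm higher than intended, so I set those two down by feel.
- **Not checked:** the top tin's final position was judged by eye from the pictures, not measured.

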